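# Clear the press's catch tray and hold the loaded tote

## Task

Take the two finished connector hoods out of the press's catch tray and stand them in the grey tote, one in each end so that it hangs balanced; set them down upright, don't drop them. Then pick the tote up by the middle of its handle, lift it about 10 cm straight clear of the bench without tipping it, and finish while still holding it there, level and still. Leave the bottle, the die block and the screwdriver where they are.

Things in the scene. Friction and masses are not known exactly. Their poses are not given: they have to be found in the camera images.
- tote: loose grey plastic tote, 250 (own x) x 130 (y), walls 36 high, walls and floor 4 thick; a wall across the middle makes two pockets, each 119 x 122 inside. A rigid hoop handle spans the middle: posts at y = -60 and +60, level bar along y, 14 thick (x), 24 tall (z 70 to 94), 110 free between the posts. Empty 220 to 450 g. Origin: centre of its underside; z up.
- tote_grip (a point): centre of the tote's handle bar, 82 mm above the tote's underside; the tote's axes. Grip the bar here across its 14 mm thickness (fingers closing along the tote's x).
- tote_pocket0 (a point): centre of the inner floor of the tote's pocket at its -x end (62.5 mm from the middle), 4 mm above the underside; the tote's axes.
- tote_pocket1 (a point): the same for the pocket at its +x end.
- tray: steel catch tray fixed to the bench, 280 (own x) x 200 (y), walls 22 high and 4 thick, floor 4 thick; a 160 wide steel chute with low sides climbs away from its +y wall towards the press at about 24 degrees (from 26 high at the wall to about 150 high 270 further out). Origin: centre of its underside.
- hood_a: dark grey die-cast connector hood standing upright: block 70 (own x) x 34 (y) x 46 high, 48 with its thin lid; a round cable gland, 22 in diameter, centre 28 up, stands out 11 at its +x end. Flat sides to grip, 34 apart. 80 to 170 g. Origin: centre of the block's underside; z up. Starts in the tray's -x half, gland roughly towards the tray's -x side.
- hood_b: dark grey die-cast connector hood standing upright: block 70 (own x) x 34 (y) x 46 high, 48 with its thin lid; a round cable gland, 22 in diameter, centre 28 up, stands out 11 at its +x end. Flat sides to grip, 34 apart. 80 to 170 g. Origin: centre of the block's underside; z up. Starts in the tray's +x half, gland roughly towards the tray's +x side.
- oil_bottle: white plastic oil bottle with a black cap, 48 in diameter, 100 high, standing beyond the work; not to be disturbed. Origin: centre of its underside.
- die_block: steel crimp die block, 60 x 45 x 34 high, beyond the work; not to be disturbed. Origin: centre of its underside.
- screwdriver: screwdriver with a black handle lying at the right of the bench; about 200 long along its own x; not to be disturbed. Origin: under its middle.
Not all that is in view belongs to the job. Leave any purple or red look-alike of the hood_a alone. Leave any red or turquoise look-alike of the hood_b alone.

How it is judged:
On the way:
1. both hoods stand in the tote, one in each end, let go, while the tote is still on the bench (((x of hood_a in the frame of tote between 0.015 and 0.115 m and y of hood_a in the frame of tote between -0.055 and 0.055 m and z of hood_a in the frame of tote between -0.002 and 0.014 m and angle between each of hood_a, hood_b's own z axis and vertical below 0.25 rad and x of hood_b in the frame of tote between -0.115 and -0.015 m and y of hood_b in the frame of tote between -0.055 and 0.055 m and z of hood_b in the frame of tote between -0.002 and 0.014 m) or (x of hood_a in the frame of tote between -0.115 and -0.015 m and y of hood_a in the frame of tote between -0.055 and 0.055 m and z of hood_a in the frame of tote between -0.002 and 0.014 m and angle between each of hood_a, hood_b's own z axis and vertical below 0.25 rad and x of hood_b in the frame of tote between 0.015 and 0.115 m and y of hood_b in the frame of tote between -0.055 and 0.055 m and z of hood_b in the frame of tote between -0.002 and 0.014 m)) and contact force between the fingers and hood_a below 0.2 N and contact force between the fingers and hood_b below 0.2 N and height (world z) of tote below 0.01 m), for 0.2 s.
At the end, for the whole second after the job is handed in: Both hoods stand upright (within 0.25 rad) in the tote, one in each pocket, touched by no finger; the tote hangs from the gripper alone, TCP within 50 mm of the middle of its handle bar, underside 60 to 200 mm above the bench, tilted less than 0.12 rad, slower than 30 mm/s and 0.15 rad/s (((x of hood_a in the frame of tote between 0.015 and 0.115 m and y of hood_a in the frame of tote between -0.055 and 0.055 m and z of hood_a in the frame of tote between -0.002 and 0.014 m and angle between each of hood_a, hood_b's own z axis and vertical below 0.25 rad and x of hood_b in the frame of tote between -0.115 and -0.015 m and y of hood_b in the frame of tote between -0.055 and 0.055 m and z of hood_b in the frame of tote between -0.002 and 0.014 m) or (x of hood_a in the frame of tote between -0.115 and -0.015 m and y of hood_a in the frame of tote between -0.055 and 0.055 m and z of hood_a in the frame of tote between -0.002 and 0.014 m and angle between each of hood_a, hood_b's own z axis and vertical below 0.25 rad and x of hood_b in the frame of tote between 0.015 and 0.115 m and y of hood_b in the frame of tote between -0.055 and 0.055 m and z of hood_b in the frame of tote between -0.002 and 0.014 m)) and contact force between the fingers and hood_a below 0.2 N and contact force between the fingers and hood_b below 0.2 N and height (world z) of tote between 0.06 and 0.2 m and angle between tote's own z axis and vertical below 0.12 rad and linear speed of tote below 0.03 m/s and angular speed of tote below 0.15 rad/s and contact force between the fingers and tote above 2 N and distance between the grasp point and tote_grip below 0.05 m and contact force between tote and tray below 0.2 N and contact force between tote and oil_bottle below 0.2 N and contact force between tote and die_block below 0.2 N and contact force between tote and screwdriver below 0.2 N); the arm keeps its last pose, push and grip.
It fails at once if the first hood is dropped (falls out of the gripper faster than 0.7 m/s, some 25 mm) (linear speed of hood_a above 0.7 m/s and contact force between the fingers and hood_a below 0.05 N and height (world z) of tote below 0.01 m).
It fails at once if the second hood is dropped (falls out of the gripper faster than 0.7 m/s, some 25 mm) (linear speed of hood_b above 0.7 m/s and contact force between the fingers and hood_b below 0.05 N and height (world z) of tote below 0.01 m).
It fails at once if the tote is tipped by more than 0.3 rad (angle between tote's own z axis and vertical above 0.3 rad).
It fails at once if the bottle, the die block or the screwdriver is moved more than 30 mm (distance of any of oil_bottle, die_block, screwdriver from where it was at the start of the episode above 0.03 m).
It also fails if it takes over 72 s, if anything falls off the work surface, if the arm or the gripper's body presses on something with over 40 N, if the wrist force passes 120 N, or if a joint passes its speed limit or range.

## Robot

A 7-joint arm with a two-finger parallel gripper is mounted at the origin on the work surface. World frame = base frame: x ahead of the robot, y to its left, z up, the work surface at z = 0. Lengths are in m, angles in rad, forces in N, time in s.
With the tool pointing down it reaches from about 0.4 to 0.85 m from the base axis. Payload 10.4 kg.
Tool frame: the origin (TCP) lies between the finger pads, 19 mm behind the fingertips; this is the grasp point; z points along the fingers, y is the line along which they close (so a half turn about z gives the same grasp; the last joint's range is limited). The gripper opens to 87 mm and grips with 3 to 60 N. Pads are 19 mm wide; open, the fingers measure 117 mm over their backs; the gripper's body (75 mm by 190 mm) begins 51 mm behind the grasp point.
Start: joints at [1.228, 0.332, -0.065, 1.46, 0.022, 1.35, -0.088], TCP at [0.197, -0.593, 0.241] pointing down, gripper open.
Joint ranges: [-2.6, 2.6], [-0.5, 2.12], [-1.47, 1.34], [0.16, 2.42], [-1.27, 4.41], [0.06, 2.06], [-2.6, 2.6]. Speed limits (rad/s): [2.22, 2.22, 2.79, 2.79, 3.14, 3.14, 3.14].

## Interface

Orientations are given as a unit quaternion [x, y, z, w].
In Python, from bench import * gives the robot as it stands.
- The arm moves only by the tool carry_out, never from a script. Its argument "deltas" is a list of rows, each an object with "hand": the finger opening in mm, from 0 to 87; "dp": the shift along the tool's x, y, z each as a share of 250 mm, from -1 to 1, a list of three; "spin": the turn about the tool's z as a share of pi rad, from -1 to 1. In form: [{"hand": hand, "dp": [dx, dy, dz], "spin": spin}, ...]. A call has 1 to 20 rows; each row is the pose to reach, as a shift and turn from the pose commanded when the call began, along the tool's axes at that moment, turning the shorter way round; what a row does not reach only later rows make up. A row lasts 1/10 s, in which the tool goes at most 50 mm and 8.59 degrees, less where a joint would pass 70% of its speed; a pose out of reach is approached as far as the arm can. A call with a number of a shift or a turn outside -1 to 1 is refused whole. A call with a gripper value outside its range is refused whole. The fingers move at their own pace and stop on an object; "force" is the grip in N (left out, the last holds). Time passes only in rows, so rows that repeat a pose let the fingers close. It gives the time, the measured TCP pose, the force, the opening and the grip force at its end, in the units of the state.
- read_state(): the state, without advancing time (a new reading comes with each control period).
- camera(name): name is "scene" or "side" or "wrist"; returns the picture (384x512x3 uint8, red, green, blue); there is no depth.
- get_calibration(name): a dict with "fx", "fy", "cx", "cy" (pixels), "k1" (the pictures are not rectified: a ray, as slopes to the right and down, at radius r is drawn at 1 + k1 r^2 times it, then the intrinsics apply), "R" (3x3) and "t" (3): a world point X has camera coordinates R X + t; the wrist camera has in their place "mount" (4x4, takes a point from camera to tool coordinates, whose origin is the TCP and whose axes are the flange's). Camera axes: x right, y down, z forward; pixel columns grow to the right and rows downward; lengths in m; the calibration is good to about 2 mm. A picture is of the moment at which its call begins: read the wrist's pose just before it. get_calibration takes no time and is no camera call.
- close_job(): hands the job in; it is judged then, once.
The state is a dict: "time": time; "joint_positions": joint angles; "joint_vel": joint speeds; "joint_torque": joint torques, N m; "ee_pos": TCP position; "eef_rot": TCP orientation; "ft_force": force on the tool from outside, world axes, zero at the start; "torque": the same for the moment, N m; "width": finger opening in m; "grip_force": force on a finger pad.
Only numpy, scipy, OpenCV 4.12 (cv2) and the standard library are available. Lean on these libraries where they do the work, as an engineer would, in place of code of your own. Each camera call takes 0.05 s, during which the arm holds its last target. There are 200 camera calls.

## Working session

There is one attempt and no reset: what is moved stays moved. The work goes in short steps, Python scripts to look and compute and a tool call to move; the robot and the scene stay as the last step left them, time stands still between calls to the robot, and variables do not carry over. Pictures are saved under pics/ and viewed, at most 10 in all, crops included, and the job is handed in when it is done.

Besides the shell and the picture viewer there is one more tool, called as name(argument=value, ...), one argument or row to a line, values as JSON. carry_out: Moves the arm, as the interface text tells. Its arguments: {"type":"object","properties":{"deltas":{"type":"array","items":{"type":"object","properties":{"hand":{"type":"number"},"dp":{"type":"array","items":{"type":"number","minimum":-1,"maximum":1}},"spin":{"type":"number","minimum":-1,"maximum":1}}}},"force":{"type":"number"}},"required":["deltas"]}

```bash
mkdir -p pics; ls; python3 - <<'E'
from bench import *
import cv2,numpy as np
for n in ["scene","side"]:
    cv2.imwrite(f"pics/{n}0.png",camera(n)[:,:,::-1]); c=get_calibration(n); print(n,c)
print(get_calibration("wrist"))
s=read_state();print(s)
E
```

```text
pics
scene {'fx': 361.08383111083765, 'fy': 361.08383111083765, 'cx': 251.4409166821167, 'cy': 191.9852370262192, 'k1': -0.023548865507786315, 'R': array([[-0.03964714,  0.99902064,  0.01964331],
       [ 0.64695837,  0.04064708, -0.76144119],
       [-0.76149391, -0.01748056, -0.6479363 ]]), 't': array([ 0.08942097, -0.29233291,  1.48243119])}
side {'fx': 476.6429648977821, 'fy': 476.6429648977821, 'cx': 256.3214712483673, 'cy': 190.94024806911906, 'k1': 0.061321211287382625, 'R': array([[-0.93516653, -0.35418904, -0.00369962],
       [-0.24766538,  0.66130754, -0.70804957],
       [ 0.25322998, -0.66122799, -0.70615304]]), 't': array([0.46821137, 0.26103349, 1.32022916])}
{'fx': 266.3608275093325, 'fy': 266.3608275093325, 'cx': 262.59629163118865, 'cy': 189.61934108775236, 'k1': 0.00834128634548993, 'mount': array([[-6.41513912e-04, -9.68095493e-01, -2.50580735e-01,
         6.87829865e-02],
       [ 9.99999557e-01, -4.48513208e-04, -8.27318238e-04,
        -2.24287178e-04],
       [ 6.88534288e-04, -2.50581155e-01,  9.68095352e-01,
        -1.43402855e-01],
       [ 0.00000000e+00,  0.00000000e+00,  0.00000000e+00,
         1.00000000e+00]])}
{'time': 0.1, 'joint_positions': array([ 1.22838051,  0.33280925, -0.06468276,  1.46084199,  0.02159211,
        1.34990103, -0.08849852]), 'joint_vel': array([-9.92753248e-05, -2.61549600e-03,  1.09510822e-03, -1.83906634e-03,
       -4.68676249e-04,  1.88969767e-04,  8.97521987e-04]), 'joint_torque': array([ 8.98135113e-04, -6.24546504e+01,  2.43934774e-02, -3.90718603e+01,
       -6.14159019e-02,  3.65299650e-02,  5.85322255e-05]), 'ee_pos': array([ 0.19638572, -0.59301033,  0.24054041]), 'eef_rot': array([ 9.87241567e-01,  1.59228413e-01, -1.27548163e-04, -6.19339299e-04]), 'ft_force': array([-0.08909543,  0.34992788, -0.04522012]), 'torque': array([ 0.0494277 , -0.02439082,  0.01055719]), 'grip_force': 0.0, 'width': 0.08678638560728565}
```

View pics/scene0.png

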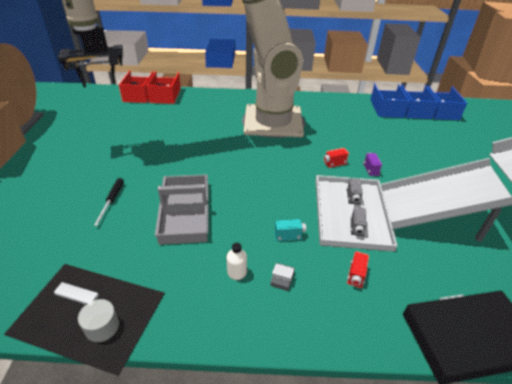

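View pics/side0.png

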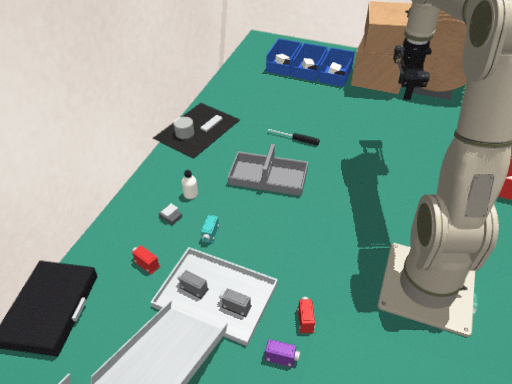

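Candidates in the scene picture: dark grey hoods in the tray at (355,190) and (359,220), red look-alikes at (337,157) and (358,268), purple at (373,164), turquoise at (290,230). I choose the two grey ones in the tray. The tote is at (185,208), the screwdriver at (110,200), the bottle at (237,262) and the die block at (283,275).

```bash
cat > h.py <<'E'
from bench import *
import cv2,numpy as np
from scipy.spatial.transform import Rotation as Ro
def cam(name,s=None):
    c=get_calibration(name); K=np.array([[c['fx'],0,c['cx']],[0,c['fy'],c['cy']],[0,0,1]]); D=np.array([c['k1'],0,0,0.])
    if name=='wrist':
        T=np.eye(4);T[:3,:3]=Ro.from_quat(s['eef_rot']).as_matrix();T[:3,3]=s['ee_pos']
        M=np.linalg.inv(T@c['mount']);return K,D,M[:3,:3],M[:3,3]
    return K,D,c['R'],c['t']
def unproj(C,uv,z):
    K,D,R,t=C; p=cv2.undistortPoints(np.array(uv,float).reshape(-1,1,2),K,D)[:,0]
    d=np.c_[p,np.ones(len(p))]@R; o=-R.T@t
    return o+d*((z-o[2])/d[:,2])[:,None]
def proj(C,X):
    K,D,R,t=C; return cv2.projectPoints(np.array(X,float).reshape(-1,1,3),cv2.Rodrigues(R)[0],t,K,D)[0][:,0]
def target(s,p,yaw):
    "row for TCP p with tool y axis at world angle yaw (mod pi), tool down; relative to state s"
    R=Ro.from_quat(s['eef_rot']).as_matrix(); d=R.T@(np.array(p)-s['ee_pos'])/0.25
    y=R[:2,1]; a=(np.arctan2(y[1],y[0])-yaw+np.pi/2)%np.pi-np.pi/2
    return d.round(3),round(a/np.pi,4)
E
python3 - <<'E'
from h import *
s=read_state()
C=cam('scene')
print(unproj(C,[[355,188],[359,220]],.03),unproj(C,[[185,190]],.09),unproj(C,[[318,178],[378,178],[395,246],[321,243]],.022),unproj(C,[[237,275],[283,283],[110,200]],.01))
S=cam('side')
print(unproj(S,[[235,300],[193,283]],.03),unproj(S,[[269,163]],.09),unproj(S,[[195,252],[275,288],[154,300],[235,345]],.022))
print(Ro.from_quat(s['eef_rot']).as_matrix())
E
```

```text
[[0.45252267 0.24831053 0.03      ]
 [0.59347092 0.23437761 0.03      ]] [[ 0.5651795  -0.25284048  0.09      ]] [[0.3993263  0.14042213 0.022     ]
 [0.38648561 0.33638668 0.022     ]
 [0.67774979 0.31527926 0.022     ]
 [0.67789711 0.12036872 0.022     ]] [[ 0.78310167 -0.09395177  0.01      ]
 [ 0.80049331  0.01796009  0.01      ]
 [ 0.53180615 -0.49346256  0.01      ]]
[[0.4674783  0.24533101 0.03      ]
 [0.59413894 0.23634594 0.03      ]] [[ 0.54407985 -0.23175341  0.09      ]] [[0.63882038 0.13439713 0.022     ]
 [0.38285178 0.16847034 0.022     ]
 [0.67008666 0.31520148 0.022     ]
 [0.42113826 0.35722606 0.022     ]]
[[ 9.49292592e-01  3.14393659e-01 -4.49074524e-04]
 [ 3.14393975e-01 -9.49291858e-01  1.18225642e-03]
 [-5.46088683e-05 -1.26349358e-03 -9.99999200e-01]]
```

```bash
python3 - <<'E'
from h import *
s=read_state()
print(target(s,[.53,-.24,.25],np.pi/2))
E
```

```text
(array([ 1.711, -0.921, -0.037]), np.float64(0.1018))
```

carry_out(
  deltas=[
    {"hand": 87, "dp": [0.9, -0.48, -0.02], "spin": 0.1018},
    {"hand": 87, "dp": [0.9, -0.48, -0.02], "spin": 0.1018},
    {"hand": 87, "dp": [0.9, -0.48, -0.02], "spin": 0.1018},
    {"hand": 87, "dp": [0.9, -0.48, -0.02], "spin": 0.1018},
    {"hand": 87, "dp": [0.9, -0.48, -0.02], "spin": 0.1018},
    {"hand": 87, "dp": [0.9, -0.48, -0.02], "spin": 0.1018},
    {"hand": 87, "dp": [0.9, -0.48, -0.02], "spin": 0.1018},
  ],
)

```text
time: 0.8
ee_pos: [0.3738, -0.407, 0.2461]
eef_rot: [1.0, 0.002, 0.0, -0.0]
ft_force: [-1.4, -0.6, -0.6]
width: 0.087
grip_force: 0.0
```

```bash
python3 - <<'E'
from h import *
s=read_state()
print(s['time'],s['ee_pos'],target(s,[.53,-.24,.25],np.pi/2))
E
```

```text
0.8 [ 0.37377294 -0.40703037  0.24614739] (array([ 0.628, -0.666, -0.015]), np.float64(0.0013))
```

carry_out(
  deltas=[
    {"dp": [0.62, -0.66, -0.015], "spin": 0, "hand": 87},
    {"dp": [0.62, -0.66, -0.015], "spin": 0, "hand": 87},
    {"dp": [0.62, -0.66, -0.015], "spin": 0, "hand": 87},
    {"dp": [0.62, -0.66, -0.015], "spin": 0, "hand": 87},
    {"dp": [0.62, -0.66, -0.015], "spin": 0, "hand": 87},
    {"dp": [0.62, -0.66, -0.015], "spin": 0, "hand": 87},
    {"dp": [0.62, -0.66, -0.015], "spin": 0, "hand": 87},
    {"dp": [0.62, -0.66, -0.015], "spin": 0, "hand": 87},
  ],
)

```text
time: 1.6
ee_pos: [0.526, -0.2464, 0.2497]
eef_rot: [1.0, -0.002, -0.0, 0.0]
ft_force: [0.3, -0.5, -0.5]
width: 0.0868
grip_force: 0.0
```

```bash
python3 - <<'E'
from h import *
s=read_state();im=camera('wrist');cv2.imwrite('pics/w_tote.png',im[:,:,::-1]);np.save('s_tote.npy',s,allow_pickle=True)
print(s['time'],s['ee_pos'],s['joint_vel'].round(3),target(s,[.53,-.24,.25],np.pi/2))
E
```

```text
1.6 [ 0.5259854  -0.24635489  0.24970973] [ 0.003 -0.005 -0.006  0.003 -0.002 -0.    -0.005] (array([ 0.016, -0.025, -0.001]), np.float64(-0.0012))
```

View pics/w_tote.png

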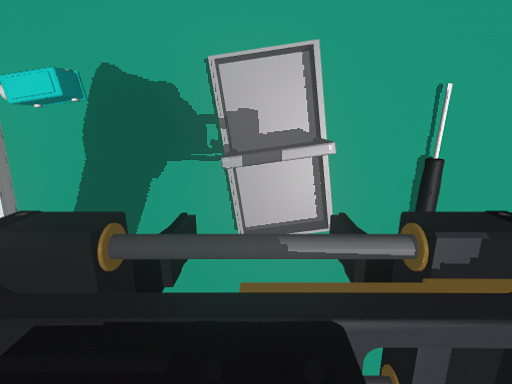

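The tote shows its far rim corners at (208,58) and (320,41), with the handle bar from (222,160) to (334,147). It is yawed by about 8°.

```bash
cat >> h.py <<'E'
def fitpose(obs,x0):
    "obs: list of (cam, local pts Nx3, uv Nx2); planar pose x,y,yaw"
    from scipy.optimize import least_squares
    def X(q,P): c,s_=np.cos(q[2]),np.sin(q[2]); return np.array(P)@np.array([[c,s_,0],[-s_,c,0],[0,0,1]])+[q[0],q[1],0]
    f=lambda q: np.concatenate([(proj(C,X(q,P))-uv).ravel() for C,P,uv in obs])
    r=least_squares(f,x0,loss='soft_l1'); return r.x,r.fun.reshape(-1,2).round(1),X
E
python3 - <<'E'
from h import *
s=np.load('s_tote.npy',allow_pickle=True).item();C=cam('wrist',s)
P=[[.125,.065,.036],[.125,-.065,.036],[.007,.067,.094],[.007,-.067,.094]]
uv=[[208,57],[319.5,40],[222,158],[334,143]]
q,r,X=fitpose([(C,P,np.array(uv))],[.55,-.24,-.1]);print(q,np.degrees(q[2]),r.tolist())
im=cv2.imread('pics/w_tote.png')
box=lambda x0,x1,y,z0,z1:[[x0,-y,z0],[x1,-y,z0],[x1,y,z0],[x0,y,z0],[x0,-y,z0],[x0,-y,z1],[x1,-y,z1],[x1,y,z1],[x0,y,z1],[x0,-y,z1]]
im=cv2.resize(im[20:260,170:380],None,fx=2.5,fy=2.5,interpolation=cv2.INTER_CUBIC)
for B in [box(-.125,.125,.065,0,.036),box(-.007,.007,.067,.07,.094)]:
    p=(proj(C,X(q,B))-[170,20]+.5)*2.5
    cv2.polylines(im,[p.astype(int).reshape(-1,1,2)],False,(0,0,255),1)
cv2.imwrite('pics/tote_fit.png',im)
E
```

```text
[ 0.55504145 -0.26359664  0.12949327] 7.419418033463746 [[2.7, -0.6], [-2.7, 0.6], [-3.6, 0.6], [3.6, -0.5]]
```

View pics/tote_fit.png

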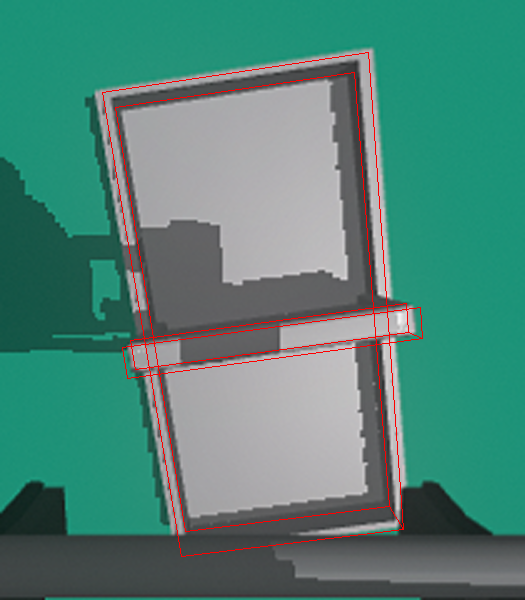

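The overlay fits to about 2 mm. I take the tote at (0.555, -0.262), yaw 7.4°. Next is the tray.

carry_out(
  deltas=[
    {"dp": [0, -0.97, 0], "spin": 0, "hand": 87},
    {"dp": [0, -0.97, 0], "spin": 0, "hand": 87},
    {"dp": [0, -0.97, 0], "spin": 0, "hand": 87},
    {"dp": [0, -0.97, 0], "spin": 0, "hand": 87},
    {"dp": [0, -0.97, 0], "spin": 0, "hand": 87},
  ],
)

```text
time: 2.15
ee_pos: [0.5269, -0.0001, 0.2503]
eef_rot: [1.0, -0.001, 0.0, 0.0]
ft_force: [0.4, 0.2, 0.5]
width: 0.0869
grip_force: 0.0
```

carry_out(
  deltas=[
    {"dp": [0, -0.97, 0], "spin": 0, "hand": 87},
    {"dp": [0, -0.97, 0], "spin": 0, "hand": 87},
    {"dp": [0, -0.97, 0], "spin": 0, "hand": 87},
    {"dp": [0, -0.97, 0], "spin": 0, "hand": 87},
    {"dp": [0, -0.97, 0], "spin": 0, "hand": 87},
    {"dp": [0, -0.97, 0], "spin": 0, "hand": 87},
    {"dp": [0, -0.97, 0], "spin": 0, "hand": 87},
    {"dp": [0, -0.97, 0], "spin": 0, "hand": 87},
  ],
)

```text
time: 2.95
ee_pos: [0.5282, 0.2391, 0.2498]
eef_rot: [1.0, -0.002, 0.0, 0.001]
ft_force: [-0.4, 0.6, 0.4]
width: 0.087
grip_force: 0.0
```

```bash
python3 - <<'E'
from h import *
s=read_state();im=camera('wrist');np.save('s_tray.npy',s,allow_pickle=True)
cv2.imwrite('pics/w_tray.png',im[:,:,::-1]);cv2.imwrite('pics/w_tray_crop.png',cv2.resize(im[0:240,120:440,::-1],None,fx=2.5,fy=2.5,interpolation=cv2.INTER_CUBIC))
print(s['time'],s['ee_pos'],s['joint_vel'].round(3))
E
```

```text
2.95 [0.5281577  0.23905614 0.24982298] [ 0.009 -0.004  0.001  0.    -0.002 -0.002 -0.002]
```

View pics/w_tray_crop.png

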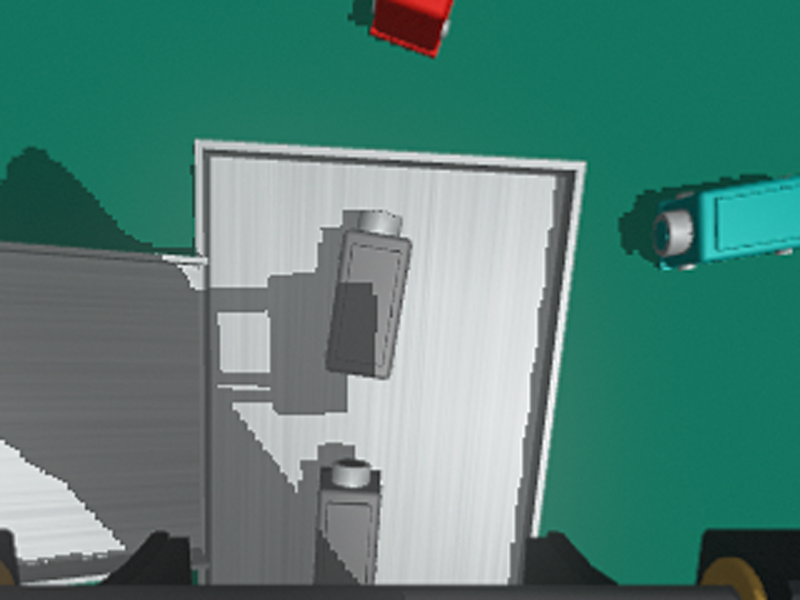

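Both grey hoods are confirmed in the tray. The far one has its lid at crop (326–411, 230–379) with the gland up at (378,222). The near one is at about (350,530), partly hidden by the gripper. I fit the far hood, then back off for a full view of the near one.

carry_out(
  deltas=[
    {"dp": [-0.5, 0, 0], "spin": 0, "hand": 87},
    {"dp": [-0.5, 0, 0], "spin": 0, "hand": 87},
    {"dp": [-0.5, 0, 0], "spin": 0, "hand": 87},
    {"dp": [-0.5, 0, 0], "spin": 0, "hand": 87},
    {"dp": [-0.5, 0, 0], "spin": 0, "hand": 87},
    {"dp": [-0.5, 0, 0], "spin": 0, "hand": 87},
  ],
)

```text
time: 3.6
ee_pos: [0.4036, 0.2403, 0.2501]
eef_rot: [1.0, -0.001, 0.0, -0.0]
ft_force: [0.7, 0.6, 0.6]
width: 0.0867
grip_force: 0.0
```

```bash
python3 - <<'E'
from h import *
s=np.load('s_tray.npy',allow_pickle=True).item();C=cam('wrist',s)
P=[[.035,.017,.052],[.035,-.017,.052],[-.035,-.017,.052],[-.035,.017,.052]]
uv=np.array([[344,228],[411,239],[388,379],[326,371]])/2.5+[120,0]
q,r,X=fitpose([(C,P,uv)],[.58,.24,0]);print(q,np.degrees(q[2]),r.tolist())
s=read_state();im=camera('wrist');np.save('s_tray2.npy',s,allow_pickle=True)
cv2.imwrite('pics/w_tray2.png',im[:,:,::-1]);cv2.imwrite('pics/w_tray2_crop.png',cv2.resize(im[0:220,160:360,::-1],None,fx=2.7,fy=2.7,interpolation=cv2.INTER_CUBIC))
print(s['time'],s['ee_pos'],s['joint_vel'].round(3))
E
```

```text
[ 0.59446893  0.23400732 -0.14920061] -8.548565488713939 [[-0.4, -0.4], [0.6, -0.5], [0.7, 0.9], [-0.9, 0.2]]
3.6 [0.40360511 0.24032145 0.25010127] [-0.006  0.016 -0.003 -0.005 -0.001  0.001 -0.002]
```

View pics/w_tray2_crop.png

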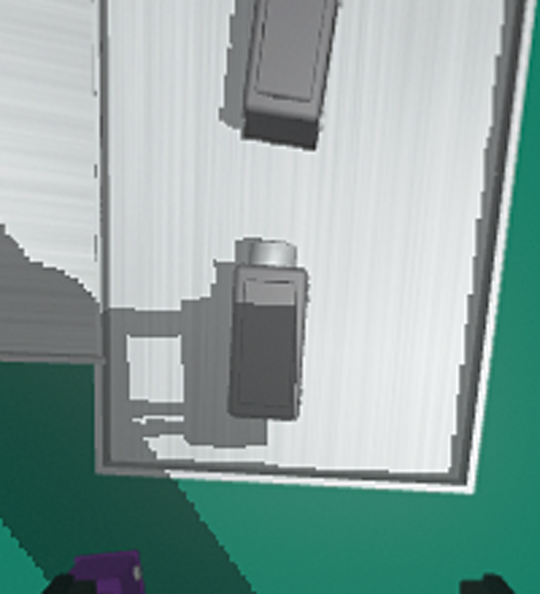

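The near hood's lid corners are at crop (233,265), (309,269), (299,420) and (228,416). Its gland also points up (+x).

```bash
python3 - <<'E'
from h import *
s=np.load('s_tray2.npy',allow_pickle=True).item();C=cam('wrist',s)
P=[[.035,.017,.052],[.035,-.017,.052],[-.035,-.017,.052],[-.035,.017,.052]]
uv=np.array([[231,265],[310,268],[300,420],[228,417]])/2.7+[160,0]
q,r,X=fitpose([(C,P,uv)],[.46,.24,0]);print(q,np.degrees(q[2]),r.tolist())
s=read_state();print(target(s,[q[0],q[1],.034],q[2]+np.pi/2))
E
```

```text
[ 0.46384149  0.24534572 -0.04905837] -2.8108375874670894 [[0.6, -0.7], [-0.7, -0.5], [-0.1, 0.7], [0.1, 0.6]]
(array([ 0.241, -0.019,  0.864]), np.float64(0.015))
```

carry_out(
  deltas=[
    {"dp": [0.241, -0.02, 0], "spin": 0.015, "hand": 87},
    {"dp": [0.241, -0.02, 0.2], "spin": 0.015, "hand": 87},
    {"dp": [0.241, -0.02, 0.4], "spin": 0.015, "hand": 87},
    {"dp": [0.241, -0.02, 0.6], "spin": 0.015, "hand": 87},
    {"dp": [0.241, -0.02, 0.6], "spin": 0.015, "hand": 87},
    {"dp": [0.241, -0.02, 0.6], "spin": 0.015, "hand": 87},
    {"dp": [0.241, -0.02, 0.6], "spin": 0.015, "hand": 87},
  ],
)

```text
time: 4.35
ee_pos: [0.4643, 0.2472, 0.1026]
eef_rot: [1.0, -0.024, 0.002, -0.001]
ft_force: [-0.3, -0.3, 0.8]
width: 0.087
grip_force: 0.0
```

```bash
python3 - <<'E'
from h import *
s=read_state();print(s['ee_pos'],target(s,[.4638,.2453,.034],-.049+np.pi/2))
E
```

```text
[0.46425796 0.24721784 0.10263991] (array([-0.002,  0.008,  0.275]), np.float64(0.0005))
```

carry_out(
  force=25,
  deltas=[
    {"dp": [0, 0.008, 0.14], "spin": 0, "hand": 87},
    {"dp": [0, 0.008, 0.275], "spin": 0, "hand": 87},
    {"dp": [0, 0.008, 0.275], "spin": 0, "hand": 87},
    {"dp": [0, 0.008, 0.275], "spin": 0, "hand": 60},
    {"dp": [0, 0.008, 0.275], "spin": 0, "hand": 40},
    {"dp": [0, 0.008, 0.275], "spin": 0, "hand": 20},
    {"dp": [0, 0.008, 0.275], "spin": 0, "hand": 20},
    {"dp": [0, 0.008, 0.275], "spin": 0, "hand": 20},
    {"dp": [0, 0.008, 0.275], "spin": 0, "hand": 20},
    {"dp": [0, 0.008, 0.275], "spin": 0, "hand": 20},
  ],
)

```text
time: 5.35
ee_pos: [0.4625, 0.2443, 0.0313]
eef_rot: [1.0, -0.024, 0.0, 0.0]
ft_force: [0.3, -0.2, 0.2]
width: 0.0387
grip_force: 0.0
```

carry_out(
  deltas=[
    {"dp": [0, 0, 0], "spin": 0, "hand": 20},
    {"dp": [0, 0, 0], "spin": 0, "hand": 20},
    {"dp": [0, 0, 0], "spin": 0, "hand": 20},
    {"dp": [0, 0, 0], "spin": 0, "hand": 20},
  ],
)

```text
time: 5.75
ee_pos: [0.4625, 0.2444, 0.0312]
eef_rot: [1.0, -0.024, -0.0, 0.0]
ft_force: [-0.2, 0.4, 1.6]
width: 0.0337
grip_force: 25.0
```

carry_out(
  deltas=[
    {"dp": [0, 0, -0.1], "spin": 0, "hand": 20},
    {"dp": [0, 0, -0.25], "spin": 0, "hand": 20},
    {"dp": [0, 0, -0.4], "spin": 0, "hand": 20},
    {"dp": [0, 0, -0.55], "spin": 0, "hand": 20},
    {"dp": [0, 0, -0.65], "spin": 0, "hand": 20},
    {"dp": [0, 0, -0.65], "spin": 0, "hand": 20},
    {"dp": [0, 0, -0.65], "spin": 0, "hand": 20},
  ],
)

```text
time: 6.45
ee_pos: [0.4625, 0.244, 0.1934]
eef_rot: [1.0, -0.024, 0.0, 0.0]
ft_force: [0.1, -0.1, -1.8]
width: 0.0339
grip_force: 25.0
```

carry_out(
  deltas=[
    {"dp": [0.0, 0.1, 0], "spin": 0, "hand": 20},
    {"dp": [0.0, 0.25, 0], "spin": 0, "hand": 20},
    {"dp": [0.0, 0.4, 0], "spin": 0, "hand": 20},
    {"dp": [0.0, 0.55, 0], "spin": 0, "hand": 20},
    {"dp": [0.05, 0.7, 0], "spin": 0, "hand": 20},
    {"dp": [0.05, 0.85, 0], "spin": 0, "hand": 20},
    {"dp": [0.05, 1, 0], "spin": 0, "hand": 20},
  ],
)

```text
time: 7.15
ee_pos: [0.4622, -0.0077, 0.192]
eef_rot: [1.0, -0.024, -0.001, -0.0]
ft_force: [-0.1, 1.0, -2.1]
width: 0.034
grip_force: 25.0
```

carry_out(
  deltas=[
    {"dp": [0.03, 0.15, 0], "spin": 0, "hand": 20},
    {"dp": [0.03, 0.3, 0], "spin": 0, "hand": 20},
    {"dp": [0.03, 0.45, 0], "spin": 0, "hand": 20},
    {"dp": [0.06, 0.6, 0], "spin": -0.02, "hand": 20},
    {"dp": [0.06, 0.75, 0], "spin": -0.04, "hand": 20},
    {"dp": [0.06, 0.85, 0], "spin": -0.057, "hand": 20},
    {"dp": [0.06, 0.95, 0], "spin": -0.057, "hand": 20},
    {"dp": [0.06, 1, 0], "spin": -0.057, "hand": 20},
    {"dp": [0.06, 1, 0], "spin": -0.057, "hand": 20},
    {"dp": [0.06, 1, 0], "spin": -0.057, "hand": 20},
  ],
)

```text
time: 8.15
ee_pos: [0.4664, -0.2551, 0.193]
eef_rot: [0.998, 0.066, -0.0, -0.001]
ft_force: [0.3, 0.6, -1.3]
width: 0.0338
grip_force: 25.0
```

```bash
python3 - <<'E'
from h import *
s=read_state();print(s['ee_pos'],s['width'],target(s,[.493,-.270,.033],.129+np.pi/2))
im=camera('wrist');np.save('s_p0.npy',s,allow_pickle=True);cv2.imwrite('pics/w_p0.png',im[:,:,::-1])
E
```

```text
[ 0.46642286 -0.25505612  0.19299511] 0.033825314900521895 (array([0.098, 0.074, 0.64 ]), np.float64(0.0012))
```

View pics/w_p0.png

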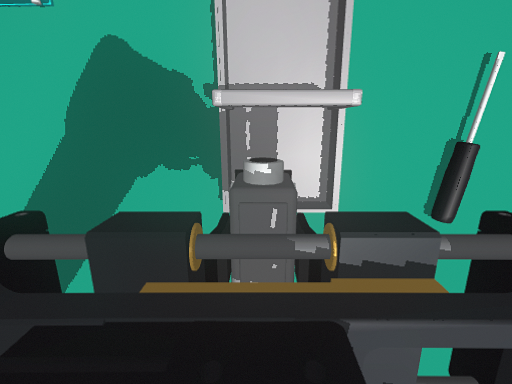

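The hood is held squarely and the bar spans (213,97)–(361,98), level in the image. I cross-check the tote pose from it.

```bash
python3 - <<'E'
from h import *
s=np.load('s_p0.npy',allow_pickle=True).item();C=cam('wrist',s)
print(unproj(C,[[213,91],[361,92],[287,91.5]],.094))
a=.129;R=np.array([[np.cos(a),-np.sin(a)],[np.sin(a),np.cos(a)]])
t=np.array([.555,-.262]); print(t+R@[.007,0])
E
```

```text
[[ 0.55307453 -0.20001221  0.094     ]
 [ 0.56886503 -0.3257485   0.094     ]
 [ 0.56102475 -0.26291115  0.094     ]]
[ 0.56194184 -0.2610995 ]
```

carry_out(
  deltas=[
    {"dp": [0.095, 0.078, 0], "spin": 0, "hand": 20},
    {"dp": [0.095, 0.078, 0.0], "spin": 0, "hand": 20},
    {"dp": [0.095, 0.078, 0.15], "spin": 0, "hand": 20},
    {"dp": [0.095, 0.078, 0.3], "spin": 0, "hand": 20},
    {"dp": [0.095, 0.078, 0.42], "spin": 0, "hand": 20},
    {"dp": [0.095, 0.078, 0.52], "spin": 0, "hand": 20},
    {"dp": [0.095, 0.078, 0.58], "spin": 0, "hand": 20},
    {"dp": [0.095, 0.078, 0.6], "spin": 0, "hand": 20},
    {"dp": [0.095, 0.078, 0.6], "spin": 0, "hand": 20},
  ],
)

```text
time: 9.1
ee_pos: [0.4928, -0.2721, 0.0439]
eef_rot: [0.998, 0.066, 0.0, -0.0]
ft_force: [-0.6, 0.9, -1.8]
width: 0.0338
grip_force: 25.0
```

```bash
python3 - <<'E'
from h import *
s=read_state();print(s['ee_pos'],s['width'],s['ft_force'],target(s,[.4925,-.270,.031],.129+np.pi/2))
E
```

```text
[ 0.49278902 -0.27212117  0.04392356] 0.033767625763335536 [-0.59654787  0.90920173 -1.84915343] (array([-0.   , -0.009,  0.052]), np.float64(0.0011))
```

carry_out(
  deltas=[
    {"dp": [0, -0.008, 0.025], "spin": 0, "hand": 20},
    {"dp": [0, -0.008, 0.04], "spin": 0, "hand": 20},
    {"dp": [0, -0.008, 0.048], "spin": 0, "hand": 20},
    {"dp": [0, -0.008, 0.052], "spin": 0, "hand": 20},
    {"dp": [0, -0.008, 0.052], "spin": 0, "hand": 20},
    {"dp": [0, -0.008, 0.052], "spin": 0, "hand": 20},
  ],
)

```text
time: 9.7
ee_pos: [0.4924, -0.2708, 0.0313]
eef_rot: [0.998, 0.066, 0.0, 0.0]
ft_force: [-2.3, 0.9, 5.6]
width: 0.034
grip_force: 25.0
```

Contact with the pocket floor (Fz rises from -1.8 to +5.6 N). I release and rise.

carry_out(
  deltas=[
    {"dp": [0, 0, 0], "spin": 0, "hand": 36},
    {"dp": [0, 0, 0], "spin": 0, "hand": 45},
    {"dp": [0, 0, 0], "spin": 0, "hand": 60},
    {"dp": [0, 0, 0], "spin": 0, "hand": 60},
    {"dp": [0, 0, 0], "spin": 0, "hand": 60},
    {"dp": [0, 0, -0.05], "spin": 0, "hand": 60},
    {"dp": [0, 0, -0.2], "spin": 0, "hand": 60},
    {"dp": [0, 0, -0.4], "spin": 0, "hand": 60},
    {"dp": [0, 0, -0.6], "spin": 0, "hand": 87},
    {"dp": [0, 0, -0.65], "spin": 0, "hand": 87},
    {"dp": [0, 0, -0.65], "spin": 0, "hand": 87},
    {"dp": [0, 0, -0.65], "spin": 0, "hand": 87},
  ],
)

```text
time: 10.9
ee_pos: [0.4919, -0.2705, 0.1928]
eef_rot: [0.998, 0.066, -0.0, -0.0]
ft_force: [-1.2, 0.1, -1.1]
width: 0.0828
grip_force: 0.0
```

```bash
python3 - <<'E'
from h import *
s=read_state();print(s['ee_pos'],s['width'],s['ft_force'],target(s,[.5945,.234,.2],-.149+np.pi/2))
E
```

```text
[ 0.49188239 -0.27047237  0.19275293] 0.0828371146729704 [-1.2393101   0.14656978 -1.09838646] (array([ 0.672, -1.946, -0.029]), np.float64(0.0894))
```

carry_out(
  deltas=[
    {"dp": [0.336, -0.97, -0.03], "spin": 0, "hand": 87},
    {"dp": [0.336, -0.97, -0.03], "spin": 0, "hand": 87},
    {"dp": [0.336, -0.97, -0.03], "spin": 0, "hand": 87},
    {"dp": [0.336, -0.97, -0.03], "spin": 0, "hand": 87},
    {"dp": [0.336, -0.97, -0.03], "spin": 0, "hand": 87},
    {"dp": [0.336, -0.97, -0.03], "spin": 0, "hand": 87},
  ],
)

```text
time: 11.5
ee_pos: [0.5432, -0.0117, 0.1994]
eef_rot: [0.998, 0.07, -0.001, -0.002]
ft_force: [-0.0, -0.2, -0.1]
width: 0.0871
grip_force: 0.0
```

carry_out(
  deltas=[
    {"dp": [0.336, -0.97, 0], "spin": 0.09, "hand": 87},
    {"dp": [0.336, -0.97, 0], "spin": 0.09, "hand": 87},
    {"dp": [0.336, -0.97, 0], "spin": 0.09, "hand": 87},
    {"dp": [0.336, -0.97, 0], "spin": 0.09, "hand": 87},
    {"dp": [0.336, -0.97, 0], "spin": 0.09, "hand": 87},
    {"dp": [0.336, -0.97, 0], "spin": 0.09, "hand": 87},
    {"dp": [0.336, -0.97, 0], "spin": 0.09, "hand": 87},
    {"dp": [0.336, -0.97, 0], "spin": 0.09, "hand": 87},
    {"dp": [0.336, -0.97, 0], "spin": 0.09, "hand": 87},
  ],
)

```text
time: 12.4
ee_pos: [0.5953, 0.2298, 0.2]
eef_rot: [0.997, -0.077, -0.0, 0.001]
ft_force: [-0.5, 0.3, 0.8]
width: 0.0872
grip_force: 0.0
```

```bash
python3 - <<'E'
from h import *
s=read_state();print(s['time'],s['ee_pos'],s['width'],s['ft_force'],target(s,[.5945,.234,.031],-.149+np.pi/2))
im=camera('scene');S=camera('side')
a=cv2.resize(im[150:260,140:410,::-1],None,fx=2.9,fy=2.9,interpolation=cv2.INTER_CUBIC);b=cv2.resize(S[140:200,215:345,::-1],None,fx=4,fy=4,interpolation=cv2.INTER_CUBIC)
o=np.zeros((a.shape[0]+b.shape[0],max(a.shape[1],b.shape[1]),3),np.uint8);o[:a.shape[0],:a.shape[1]]=a;o[a.shape[0]:,:b.shape[1]]=b
cv2.imwrite('pics/mid.png',o);print(o.shape)
E
```

```text
12.4 [0.5952944  0.22982608 0.19997397] 0.08719126513075051 [-0.46744193  0.26099288  0.84301094] (array([-0.005, -0.017,  0.676]), np.float64(-0.0014))
(559, 783, 3)
```

View pics/mid.png

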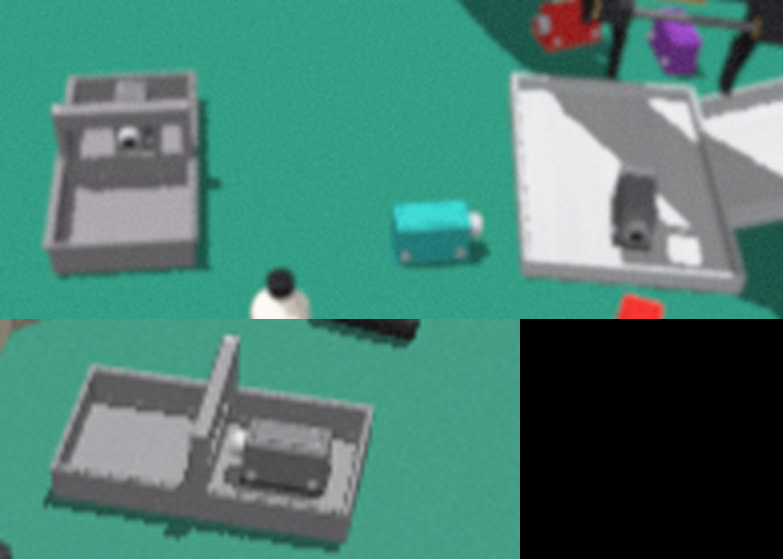

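The first hood stands upright in the tote's near pocket (side part, about (285,455)). The second is still in the tray at (635,210). I descend on the second.

carry_out(
  deltas=[
    {"dp": [-0.005, -0.017, 0.15], "spin": 0, "hand": 87},
    {"dp": [-0.005, -0.017, 0.3], "spin": 0, "hand": 87},
    {"dp": [-0.005, -0.017, 0.4], "spin": 0, "hand": 87},
    {"dp": [-0.005, -0.017, 0.5], "spin": 0, "hand": 87},
    {"dp": [-0.005, -0.017, 0.6], "spin": 0, "hand": 87},
    {"dp": [-0.005, -0.017, 0.67], "spin": 0, "hand": 87},
    {"dp": [-0.005, -0.017, 0.67], "spin": 0, "hand": 87},
    {"dp": [-0.005, -0.017, 0.67], "spin": 0, "hand": 60},
    {"dp": [-0.005, -0.017, 0.67], "spin": 0, "hand": 40},
    {"dp": [-0.005, -0.017, 0.67], "spin": 0, "hand": 20},
    {"dp": [-0.005, -0.017, 0.67], "spin": 0, "hand": 20},
    {"dp": [-0.005, -0.017, 0.67], "spin": 0, "hand": 20},
    {"dp": [-0.005, -0.017, 0.67], "spin": 0, "hand": 20},
    {"dp": [-0.005, -0.017, 0.67], "spin": 0, "hand": 20},
    {"dp": [-0.005, -0.017, 0.67], "spin": 0, "hand": 20},
    {"dp": [-0.005, -0.017, 0.67], "spin": 0, "hand": 20},
    {"dp": [-0.005, -0.017, 0.67], "spin": 0, "hand": 20},
  ],
)

```text
time: 14.2
ee_pos: [0.5944, 0.2365, 0.0332]
eef_rot: [0.997, -0.075, -0.0, 0.0]
ft_force: [-0.4, -1.1, 1.3]
width: 0.0338
grip_force: 25.0
```

carry_out(
  deltas=[
    {"dp": [0, 0, -0.1], "spin": 0, "hand": 20},
    {"dp": [0, 0, -0.25], "spin": 0, "hand": 20},
    {"dp": [0, 0, -0.4], "spin": 0, "hand": 20},
    {"dp": [0, 0, -0.55], "spin": 0, "hand": 20},
    {"dp": [0, 0, -0.65], "spin": 0, "hand": 20},
    {"dp": [0, 0, -0.65], "spin": 0, "hand": 20},
  ],
)

```text
time: 14.8
ee_pos: [0.5959, 0.2378, 0.1999]
eef_rot: [0.997, -0.075, 0.003, -0.001]
ft_force: [-0.5, 0.2, -0.8]
width: 0.0343
grip_force: 25.0
```

```bash
python3 - <<'E'
from h import *
s=read_state();print(s['ee_pos'],s['width'],s['ft_force'],target(s,[.617,-.2545,.195],.129+np.pi/2))
E
```

```text
[0.59591906 0.23776121 0.19993949] 0.03426089933368786 [-0.47107537  0.15241726 -0.75418436] (array([0.379, 1.934, 0.015]), np.float64(-0.089))
```

carry_out(
  deltas=[
    {"dp": [0.02, 0.1, 0], "spin": 0, "hand": 20},
    {"dp": [0.05, 0.25, 0], "spin": 0, "hand": 20},
    {"dp": [0.08, 0.4, 0], "spin": 0, "hand": 20},
    {"dp": [0.11, 0.55, 0], "spin": 0, "hand": 20},
    {"dp": [0.14, 0.7, 0], "spin": 0, "hand": 20},
    {"dp": [0.17, 0.85, 0], "spin": 0, "hand": 20},
    {"dp": [0.19, 0.97, 0.01], "spin": 0, "hand": 20},
  ],
)

```text
time: 15.5
ee_pos: [0.6046, -0.013, 0.1922]
eef_rot: [0.997, -0.076, -0.0, 0.0]
ft_force: [0.7, 0.2, -1.6]
width: 0.0339
grip_force: 25.0
```

carry_out(
  deltas=[
    {"dp": [0.03, 0.15, 0], "spin": 0, "hand": 20},
    {"dp": [0.06, 0.3, 0], "spin": -0.01, "hand": 20},
    {"dp": [0.09, 0.45, 0], "spin": -0.03, "hand": 20},
    {"dp": [0.12, 0.6, 0], "spin": -0.05, "hand": 20},
    {"dp": [0.15, 0.75, 0], "spin": -0.07, "hand": 20},
    {"dp": [0.17, 0.87, 0], "spin": -0.089, "hand": 20},
    {"dp": [0.19, 0.96, 0], "spin": -0.089, "hand": 20},
    {"dp": [0.19, 0.96, 0], "spin": -0.089, "hand": 20},
    {"dp": [0.19, 0.96, 0], "spin": -0.089, "hand": 20},
  ],
)

```text
time: 16.4
ee_pos: [0.6154, -0.2545, 0.1918]
eef_rot: [0.998, 0.064, -0.001, -0.001]
ft_force: [-0.1, 0.9, -1.6]
width: 0.0341
grip_force: 25.0
```

```bash
python3 - <<'E'
from h import *
s=read_state();print(s['ee_pos'],s['width'],s['ft_force'],target(s,[.617,-.2545,.0332],.129+np.pi/2))
E
```

```text
[ 0.61539035 -0.25449849  0.19183066] 0.034130100610591796 [-0.07218827  0.87351345 -1.6376431 ] (array([0.007, 0.002, 0.635]), np.float64(-0.0003))
```

carry_out(
  deltas=[
    {"dp": [0.007, 0.002, 0.15], "spin": 0, "hand": 20},
    {"dp": [0.007, 0.002, 0.3], "spin": 0, "hand": 20},
    {"dp": [0.007, 0.002, 0.42], "spin": 0, "hand": 20},
    {"dp": [0.007, 0.002, 0.52], "spin": 0, "hand": 20},
    {"dp": [0.007, 0.002, 0.58], "spin": 0, "hand": 20},
    {"dp": [0.007, 0.002, 0.59], "spin": 0, "hand": 20},
    {"dp": [0.007, 0.002, 0.59], "spin": 0, "hand": 20},
  ],
)

```text
time: 17.1
ee_pos: [0.6181, -0.2543, 0.0462]
eef_rot: [0.998, 0.065, 0.0, -0.0]
ft_force: [0.6, -1.0, 0.0]
width: 0.0337
grip_force: 25.0
```

carry_out(
  deltas=[
    {"dp": [0, 0, 0.015], "spin": 0, "hand": 20},
    {"dp": [0, 0, 0.025], "spin": 0, "hand": 20},
    {"dp": [0, 0, 0.035], "spin": 0, "hand": 20},
    {"dp": [0, 0, 0.042], "spin": 0, "hand": 20},
    {"dp": [0, 0, 0.042], "spin": 0, "hand": 20},
    {"dp": [0, 0, 0.042], "spin": 0, "hand": 20},
  ],
)

```text
time: 17.7
ee_pos: [0.6177, -0.255, 0.0353]
eef_rot: [0.998, 0.064, 0.0, 0.0]
ft_force: [0.3, 0.3, -1.4]
width: 0.0337
grip_force: 25.0
```

carry_out(
  deltas=[
    {"dp": [0, 0, 0.006], "spin": 0, "hand": 20},
    {"dp": [0, 0, 0.012], "spin": 0, "hand": 20},
    {"dp": [0, 0, 0.012], "spin": 0, "hand": 20},
    {"dp": [0, 0, 0.012], "spin": 0, "hand": 20},
  ],
)

```text
time: 18.1
ee_pos: [0.6179, -0.255, 0.0333]
eef_rot: [0.998, 0.064, 0.0, 0.0]
ft_force: [-3.7, 0.9, 6.6]
width: 0.0339
grip_force: 25.0
```

Floor contact (Fz 6.6 N). I release, rise to 0.2 m, then look down from there.

carry_out(
  deltas=[
    {"dp": [0, 0, 0], "spin": 0, "hand": 36},
    {"dp": [0, 0, 0], "spin": 0, "hand": 45},
    {"dp": [0, 0, 0], "spin": 0, "hand": 60},
    {"dp": [0, 0, 0], "spin": 0, "hand": 60},
    {"dp": [0, 0, 0], "spin": 0, "hand": 60},
    {"dp": [0, 0, -0.05], "spin": 0, "hand": 60},
    {"dp": [0, 0, -0.2], "spin": 0, "hand": 60},
    {"dp": [0, 0, -0.4], "spin": 0, "hand": 60},
    {"dp": [0, 0, -0.6], "spin": 0, "hand": 87},
    {"dp": [0, 0, -0.8], "spin": 0, "hand": 87},
    {"dp": [-0.3, 0, -0.8], "spin": 0, "hand": 87},
    {"dp": [-0.5, 0, -0.8], "spin": 0, "hand": 87},
    {"dp": [-0.5, 0, -0.8], "spin": 0, "hand": 87},
    {"dp": [-0.5, 0, -0.8], "spin": 0, "hand": 87},
  ],
)

```text
time: 19.5
ee_pos: [0.4907, -0.2728, 0.2339]
eef_rot: [0.998, 0.062, -0.0, 0.001]
ft_force: [0.8, 0.1, 0.7]
width: 0.0863
grip_force: 0.0
```

```bash
python3 - <<'E'
from h import *
s=read_state();print(s['time'],s['ee_pos']);im=camera('wrist');np.save('s_f.npy',s,allow_pickle=True)
cv2.imwrite('pics/w_f.png',im[:,:,::-1])
E
```

```text
19.5 [ 0.49068388 -0.27276459  0.23393638]
```

View pics/w_f.png

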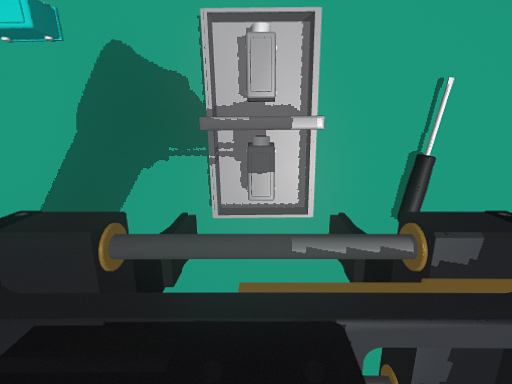

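Both hoods stand upright, one per pocket, and the bar spans (200,123)–(324,122). I compute its centre and the turn.

```bash
python3 - <<'E'
from h import *
s=np.load('s_f.npy',allow_pickle=True).item();C=cam('wrist',s)
b=unproj(C,[[200,123],[324,122.5],[262,123]],.094);print(b, np.arctan2(*(b[0]-b[1])[:2])*-1)
s=read_state();print(s['joint_positions'].round(2));p=b[2].copy();p[2]=.2;print(target(s,p,.125))
E
```

```text
[[ 0.54842672 -0.20032191  0.094     ]
 [ 0.56476896 -0.3270882   0.094     ]
 [ 0.55637788 -0.26371745  0.094     ]] 0.12820919883717422
[ 0.76  0.22 -0.39  1.63  0.09  1.31 -1.09]
(array([ 0.257, -0.   ,  0.136]), np.float64(-0.4995))
```

carry_out(
  deltas=[
    {"dp": [0.257, 0, 0], "spin": -0.5, "hand": 87},
    {"dp": [0.257, 0, 0], "spin": -0.5, "hand": 87},
    {"dp": [0.257, 0, 0], "spin": -0.5, "hand": 87},
    {"dp": [0.257, 0, 0], "spin": -0.5, "hand": 87},
    {"dp": [0.257, 0, 0], "spin": -0.5, "hand": 87},
    {"dp": [0.257, 0, 0], "spin": -0.5, "hand": 87},
    {"dp": [0.257, 0, 0], "spin": -0.5, "hand": 87},
    {"dp": [0.257, 0, 0], "spin": -0.5, "hand": 87},
    {"dp": [0.257, 0, 0], "spin": -0.5, "hand": 87},
    {"dp": [0.257, 0, 0], "spin": -0.5, "hand": 87},
    {"dp": [0.257, 0, 0], "spin": -0.5, "hand": 87},
    {"dp": [0.257, 0, 0], "spin": -0.5, "hand": 87},
    {"dp": [0.257, 0, 0], "spin": -0.5, "hand": 87},
  ],
)

```text
time: 20.85
ee_pos: [0.5581, -0.2622, 0.2325]
eef_rot: [0.661, 0.751, 0.0, 0.0]
ft_force: [0.3, 0.2, 0.1]
width: 0.0872
grip_force: 0.0
```

```bash
python3 - <<'E'
from h import *
s=read_state();print(s['ee_pos'],s['joint_positions'].round(2),target(s,[.556,-.263,.082],.128))
E
```

```text
[ 0.55814129 -0.26222538  0.23246817] [ 0.85  0.38 -0.63  1.47  0.23  1.36  0.34] (array([-0.002, -0.009,  0.602]), np.float64(-0.0003))
```

carry_out(
  force=50,
  deltas=[
    {"dp": [-0.002, -0.009, 0.15], "spin": 0, "hand": 70},
    {"dp": [-0.002, -0.009, 0.3], "spin": 0, "hand": 70},
    {"dp": [-0.002, -0.009, 0.42], "spin": 0, "hand": 70},
    {"dp": [-0.002, -0.009, 0.52], "spin": 0, "hand": 70},
    {"dp": [-0.002, -0.009, 0.57], "spin": 0, "hand": 70},
    {"dp": [-0.002, -0.009, 0.6], "spin": 0, "hand": 70},
    {"dp": [-0.002, -0.009, 0.6], "spin": 0, "hand": 70},
    {"dp": [-0.002, -0.009, 0.6], "spin": 0, "hand": 50},
    {"dp": [-0.002, -0.009, 0.6], "spin": 0, "hand": 35},
    {"dp": [-0.002, -0.009, 0.6], "spin": 0, "hand": 25},
    {"dp": [-0.002, -0.009, 0.6], "spin": 0, "hand": 18},
    {"dp": [-0.002, -0.009, 0.6], "spin": 0, "hand": 10},
    {"dp": [-0.002, -0.009, 0.6], "spin": 0, "hand": 5},
    {"dp": [-0.002, -0.009, 0.6], "spin": 0, "hand": 5},
    {"dp": [-0.002, -0.009, 0.6], "spin": 0, "hand": 5},
    {"dp": [-0.002, -0.009, 0.6], "spin": 0, "hand": 5},
    {"dp": [-0.002, -0.009, 0.6], "spin": 0, "hand": 5},
  ],
)

```text
time: 22.55
ee_pos: [0.5554, -0.2635, 0.0823]
eef_rot: [0.66, 0.751, 0.0, 0.0]
ft_force: [0.9, 0.1, -0.6]
width: 0.0139
grip_force: 50.0
```

The bar is gripped at 13.9 mm with 50 N. I make a slow lift of 10 cm.

carry_out(
  force=60,
  deltas=[
    {"dp": [0, 0, 0], "spin": 0, "hand": 5},
    {"dp": [0, 0, 0], "spin": 0, "hand": 5},
    {"dp": [0, 0, -0.01], "spin": 0, "hand": 5},
    {"dp": [0, 0, -0.03], "spin": 0, "hand": 5},
    {"dp": [0, 0, -0.06], "spin": 0, "hand": 5},
    {"dp": [0, 0, -0.09], "spin": 0, "hand": 5},
    {"dp": [0, 0, -0.13], "spin": 0, "hand": 5},
    {"dp": [0, 0, -0.17], "spin": 0, "hand": 5},
    {"dp": [0, 0, -0.21], "spin": 0, "hand": 5},
    {"dp": [0, 0, -0.25], "spin": 0, "hand": 5},
    {"dp": [0, 0, -0.29], "spin": 0, "hand": 5},
    {"dp": [0, 0, -0.33], "spin": 0, "hand": 5},
    {"dp": [0, 0, -0.37], "spin": 0, "hand": 5},
    {"dp": [0, 0, -0.4], "spin": 0, "hand": 5},
    {"dp": [0, 0, -0.42], "spin": 0, "hand": 5},
    {"dp": [0, 0, -0.42], "spin": 0, "hand": 5},
    {"dp": [0, 0, -0.42], "spin": 0, "hand": 5},
    {"dp": [0, 0, -0.42], "spin": 0, "hand": 5},
    {"dp": [0, 0, -0.42], "spin": 0, "hand": 5},
    {"dp": [0, 0, -0.42], "spin": 0, "hand": 5},
  ],
)

```text
time: 24.55
ee_pos: [0.5552, -0.2635, 0.187]
eef_rot: [0.66, 0.751, -0.0, -0.0]
ft_force: [-0.4, -0.4, -6.1]
width: 0.0134
grip_force: 60.0
```

```bash
python3 - <<'E'
from h import *
s=read_state();print(s['time'],s['ee_pos'],s['width'],s['ft_force'],s['torque'],s['joint_vel'].round(3))
S=camera('side');im=camera('scene')
a=cv2.resize(im[130:260,130:250,::-1],(440,477),interpolation=cv2.INTER_CUBIC);b=cv2.resize(S[90:220,215:305,::-1],(330,477),interpolation=cv2.INTER_CUBIC)
cv2.imwrite('pics/fin.png',np.hstack([a,b]))
E
```

```text
24.55 [ 0.55515717 -0.26345044  0.18697867] 0.013403557964802573 [-0.40052481 -0.42979776 -6.05853343] [-0.03994262 -0.13988953  0.01161932] [ 0.001 -0.002  0.    -0.003  0.     0.001 -0.001]
```

View pics/fin.png

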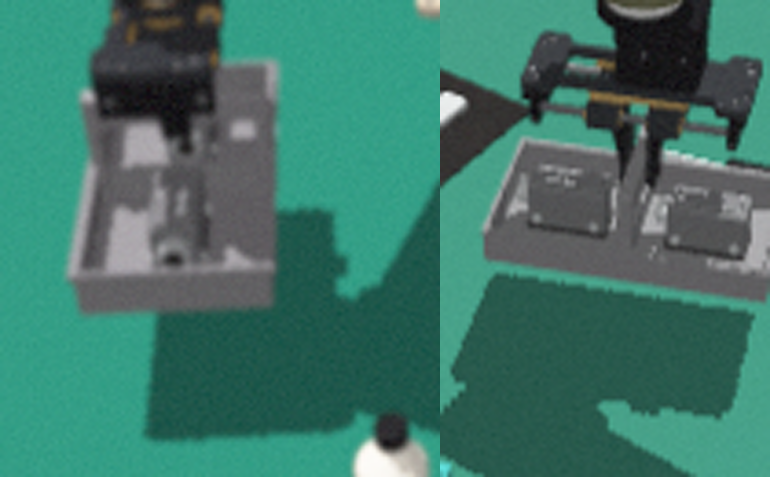

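The tote hangs level and clear of the bench, its shadow detached below it, with both hoods upright inside.

```bash
python3 -c "
from bench import *
print(close_job())"
```

```text
the job is handed in; nothing more can be done
None
```

Job handed in (no verdict was shown): both hoods stand upright in the tote, one in each end, and the tote is held level and still by the middle of its handle about 10 cm above the bench.

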